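# Feed the specimen tote home and hold the counter's recessed reset

### The arm

A 7-joint arm with a two-finger parallel gripper is mounted at the origin on the work surface. World frame = base frame: x ahead of the robot, y to its left, z up, the work surface at z = 0. Lengths are in m, angles in rad, forces in N, time in s.
With the tool pointing down it reaches from about 0.425 to 0.875 m from the base axis. Payload 4.7 kg.
Tool frame: the origin (TCP) lies midway between the tips of the shut fingers; the grasp point (between the pads) lies 19 mm behind it; z points along the fingers, y is the line along which they close (so a half turn about z gives the same grasp; the last joint's range is limited). The gripper opens to 87 mm and grips with 3 to 60 N. Pads are 19 mm wide; open, the fingers measure 117 mm over their backs; the gripper's body (75 mm by 190 mm) begins 51 mm behind the grasp point.
Start: joints at [1.228, 0.321, -0.07, 1.45, 0.023, 1.371, -0.057], TCP at [0.227, -0.609, 0.223] pointing down, gripper open.
Joint ranges: [-2.86, 2.86], [-0.3, 2.09], [-1.38, 1.24], [0.06, 2.45], [-1.56, 4.7], [0.09, 2.05], [-2.69, 2.69]. Speed limits (rad/s): [2.57, 2.57, 3.14, 3.14, 3.14, 3.14, 3.14].

### API

Orientations are given as a rotation vector (axis times angle).
In Python, from bench import ctrl gives the robot as it stands.
- The arm moves only by the tool creep_tool, called after "Call:" by a JSON object that holds its "name" and its "arguments". Schema: {"type":"object","properties":{"steps":{"type":"array","items":{"type":"object","properties":{"trans":{"type":"array","items":{"type":"number"},"minItems":3,"maxItems":3},"spin":{"type":"number"},"finger_gap":{"type":"number"}},"additionalProperties":false,"required":["finger_gap"]},"minItems":1,"maxItems":20},"force":{"type":"number"},"only":{"type":"string"},"quiet":{"type":"boolean"},"lines":{"type":"string"}},"required":["steps"],"additionalProperties":false}. steps is a list of rows, 1 to 20 of them, each an object with the fields trans (a list: dx, dy, dz in normalised numbers (1 is 0.6 m)), spin (a turn about the tool's z in shares of 180 degrees (1.0 is 180 degrees)), finger_gap (the opening from 0.0 (shut) to 1.0 (fully open)); a field left out counts as zero (the opening has to be given); each row is the pose to reach, as a shift and turn from the pose commanded when the call began, along the tool's axes at that moment; what a row does not reach only later rows make up. A row lasts 1/10 s, in which the tool goes at most 0.05 m and 0.15 rad, less where a joint would pass 70% of its speed; a pose out of reach is approached as far as the arm can. The fingers move at their own pace and stop on an object; force is the grip in N (left out, the last holds). Time passes only in rows, so rows that do not move let the fingers close. The tool returns the time, the measured TCP pose, the force, the opening and the grip force at its end. only (a regular expression) keeps the lines of the reply that match it, lines (a string "A,B") keeps lines A to B, and quiet returns only ok. Input that does not fit is refused with a message, and nothing moves.
- ctrl.get_state(): the state, without advancing time (a new reading comes with each control period).
- ctrl.get_image(name): name is "scene" or "side" or "wrist"; returns the picture (480x640x3 uint8, red, green, blue); there is no depth.
- ctrl.camera_model(name): a dict with "vertical_fov" (degrees; the focal length in pixels is half the picture's height over the tangent of half this angle, whatever the lens; pixels are square), "cx", "cy" (the principal point, pixels), "k1" (the pictures are not rectified: a ray, as slopes to the right and down, at radius r is drawn at 1 + k1 r^2 times it, then the intrinsics apply), "rvec" (rotation vector, rad) and "tvec" (3), from world to camera coordinates, as OpenCV has them; the wrist camera has in their place "hand_eye" (4x4, takes a point from camera to tool coordinates, whose origin is the TCP and whose axes are the flange's). Camera axes: x right, y down, z forward; pixel columns grow to the right and rows downward; lengths in m; the calibration is good to about 2 mm. A picture is of the moment at which its call begins: read the wrist's pose just before it. camera_model takes no time and is no camera call.
- ctrl.close_job(): hands the job in; it is judged then, once.
The state is a dict: "time": time; "joint_positions": joint angles; "qd": joint speeds; "joint_torque": joint torques, N m; "position": TCP position; "tool_rot": TCP orientation; "ft_force": force on the tool from outside, world axes, zero at the start; "torque": the same for the moment, N m; "grip_width": opening from 0.0 (shut) to 1.0 (fully open); "grip_force": force on a finger pad.
Only numpy, scipy, OpenCV 4.12 (cv2) and the standard library are available. Lean on these libraries where they do the work, as an engineer would, in place of code of your own. Each camera call takes 0.05 s, during which the arm holds its last target. There are 200 camera calls.

### The job

Load the next batch: push the grey tote of specimen holders along the rollers, without lifting it, into the bay until it rests fully home against the end stop. Then take the stylus from its stand, reach it upright through the hole beside the counter box's display window and hold the recessed reset button fully down with it; finish while still gripping the stylus and holding the button down. Do not press the button in the other hole (beside the knob) and leave the other things on the bench where they are.

Things in the scene. Friction and masses are not known exactly. Their poses are not given: they have to be found in the camera images.
- track: Low roller track, fixed, 440 x 142. Origin: on the bench under its middle; +x is the push direction, towards the bay. 14 free-turning steel rollers (tops 45 above the bench) between aluminium rails (tops 55 above the bench, 118 apart inside). The entry end (x=-220) is open; push from there.
- bay_stop (a point): The station bay at the track's +x end: grey cheeks 95 high along both sides from track x=+94, and a grey end stop 95 high. This point: middle of the stop's near face (track x=+200), 75 above the bench.
- tote: Open grey plastic tote holding six steel specimen holders fixed in it, 140 (x) x 110 (y) x 60 high, walls 4 thick, about 0.7 kg (0.5 to 0.9). Stands on the rollers, between the rails, its +x along the track's +x. Origin: centre of its underside, so its rear face is at x=-70. It rolls with about 1 to 2 N of push and stays where it is left.
- tote_front (a point): Middle of the tote's leading (+x) face, 30 above its underside; touches the end stop at track x=+200 when fully home.
- counter: White box, fixed, 130 x 130 x 70 high. On its flat top: a dark display window (2 proud, 40 x 72, at x=+30, y=-18), a black knob (34 across, 14 high, at x=-30, y=-18), and two 16 mm round holes, each with a white push button 25 deep: the reset at x=+30, y=+42 beside the display, another at x=-30, y=+42 beside the knob. Origin: centre of underside.
- reset_hole (a point): Centre of the mouth of the reset button's hole (16 mm wide, on the top face, 70 above the bench, z up). The top of the unpressed reset button (14 across) lies 25 below this point.
- reset (a joint): Travel of the reset button in m: 0 up, 0.007 fully down. A spring: 2 N to start, 5 N fully down, and then a hard stop; springs back when let go.
- calib_hole (a point): Centre of the mouth of the other hole, the one beside the knob, same size and depth. Leave it alone.
- calib (a joint): Travel of the other recessed button, m; same spring. Must not be pressed.
- stand: Upright aluminium block 50 x 50 x 75 high, fixed, with a 10 mm vertical hole through its middle in which the stylus stands. Origin: centre of its underside. It may stand in either of two areas; the cup is in the other one.
- stylus: Stylus, 120 long, 60 g: straight steel rod 8 mm thick and 60 long, below a round black handle 18 mm thick and 60 long. Stands upright in the stand with the handle's shoulder resting on the block's top and can be pulled straight up. Origin: centre of the rod's lower end; +z runs up the stylus, the handle spans z=60 to 120.
- stylus_tip (a point): The free lower end of the stylus rod (the same point as stylus).
- cup: White plastic cup, 60 across, 75 high, a bystander. Origin: centre of underside.
- weight_a: Steel weight with a button head, 42 across, 44 high, a bystander near stand and cup. Origin: centre of underside.
- weight_b: The same weight again, a bystander between the robot and the track's entry. Origin: centre of underside.
- jar: Black jar, 56 across, 60 high, a bystander beyond the counter box. Origin: centre of underside.
- tape: Roll of clear tape lying flat, 90 across, 24 high, a bystander. Origin: centre of underside.
- driver: Screwdriver lying on the bench between robot and track, a bystander.
- clamp_block: Dark steel block 50 x 35 x 30 high, a bystander beyond the track. Origin: centre of underside.

How it is judged:
On the way, in this order (a step that is already met when the one before it is completed fails the run):
1. the tote is fully home against the end stop (x of tote_front in the frame of track above 0.194 m and y of tote_front in the frame of track between -0.012 and 0.012 m and z of tote in the frame of track between 0.04 and 0.052 m and angle between tote's own z axis and vertical below 0.06 rad), for 0.2 s.
2. the stylus is held by the gripper, clear above its stand (contact force between the fingers and stylus above 2 N and z of stylus in the frame of stand above 0.076 m), for 0.1 s.
3. the stylus holds the reset button down through its hole (horizontal distance between stylus_tip and reset_hole below 0.009 m and z of stylus_tip in the frame of reset_hole below -0.015 m and value of joint reset above 0.005 m), for 0.2 s.
At the end, for the whole second after the job is handed in: Tote on the rollers, level, its front within 6 mm of the end stop; the stylus gripped, within 0.25 rad of upright, its tip in the reset hole and holding the reset button down by more than 5 of its 7 mm (all of step 1 and all of step 3 and contact force between the fingers and stylus above 2 N and contact force between stylus and counter above 1 N and angle between stylus's own z axis and vertical below 0.25 rad and contact force between stylus and stand below 0.3 N); the arm keeps its last pose, push and grip.
It fails at once if the tote is lifted off the rollers or tipped (z of tote in the frame of track above 0.065 m or angle between tote's own z axis and vertical above 0.2 rad).
It fails at once if the other recessed button is pressed (value of joint calib above 0.003 m).
It fails at once if the reset button is pressed before the tote is home (value of joint reset above 0.003 m and x of tote_front in the frame of track below 0.19 m).
It fails at once if a bystander is knocked away (distance of any of cup, weight_a, weight_b, jar, tape, driver, clamp_block from where it was at the start of the episode above 0.025 m).
It also fails if it takes over 58 s, if anything falls off the work surface, if the arm or the gripper's body presses on something with over 40 N, if the wrist force passes 120 N, or if a joint passes its speed limit or range.

## Working session

There is one attempt and no reset: what is moved stays moved. The work goes in short steps, Python scripts to look and compute and a tool call to move; the robot and the scene stay as the last step left them, time stands still between calls to the robot, and variables do not carry over. Pictures are saved under pics/ and viewed, at most 10 in all, crops included, and the job is handed in when it is done.

```bash
ls; mkdir -p pics
```

Create h.py:
```python
import numpy as np, cv2
from bench import ctrl
from scipy.spatial.transform import Rotation as R
def ray(cam,u,v,st=None):
    m=ctrl.camera_model(cam); f=240/np.tan(np.radians(m["vertical_fov"])/2)
    d=np.array([(u-m["cx"])/f,(v-m["cy"])/f]); s=d.copy()
    for _ in range(30): s=d/(1+m["k1"]*(s@s))
    r=np.array([*s,1.])
    if cam=="wrist":
        T=np.eye(4);T[:3,:3]=R.from_rotvec(st["tool_rot"]).as_matrix();T[:3,3]=st["position"]
        M=T@np.array(m["hand_eye"]); return M[:3,3],M[:3,:3]@r
    Q=R.from_rotvec(np.ravel(m["rvec"])).as_matrix(); return -Q.T@np.ravel(m["tvec"]),Q.T@r
def at(cam,u,v,z,st=None):
    o,d=ray(cam,u,v,st); return np.round(o+d*(z-o[2])/d[2],4)
def proj(cam,P,st=None):
    m=ctrl.camera_model(cam); f=240/np.tan(np.radians(m["vertical_fov"])/2)
    Q=R.from_rotvec(np.ravel(m["rvec"])).as_matrix(); c=Q@np.array(P)+np.ravel(m["tvec"]); s=c[:2]/c[2]; s=s*(1+m["k1"]*(s@s))
    return s*f+[m["cx"],m["cy"]]
```

Run:
```python
from h import *
for c in("scene","side"): cv2.imwrite(f"pics/{c}0.png",ctrl.get_image(c)[:,:,::-1]); print(c,ray(c,320,240))
s=ctrl.get_state();print(s["position"],s["tool_rot"],s["ft_force"]);print(R.from_rotvec(s["tool_rot"]).as_matrix().round(3)); print(ctrl.camera_model("wrist"))
```

```text
bench.py
pics
scene (array([1.25080628, 0.00427997, 0.88782136]), array([-0.64252716, -0.00214307, -0.76630508]))
side (array([ 0.16015103, -0.57652044,  0.55075835]), array([ 0.47681806,  0.68232101, -0.55464347]))
[ 0.2268043  -0.60860859  0.22154403] [-3.09003841e+00 -5.57202709e-01  7.07681761e-04] [0.47203365 0.17730357 0.28261894]
[[ 0.937  0.349 -0.001]
 [ 0.349 -0.937  0.002]
 [-0.    -0.002 -1.   ]]
{'vertical_fov': 61.193158818160036, 'cx': 322.66973487162994, 'cy': 234.69798441580176, 'k1': 0.02879941982500804, 'hand_eye': array([[-6.47019238e-04, -9.68285238e-01, -2.49846511e-01,
         6.73719052e-02],
       [ 9.99999662e-01, -7.53328923e-04,  3.29875556e-04,
        -2.14398856e-03],
       [-5.07630235e-04, -2.49846213e-01,  9.68285398e-01,
        -1.62128614e-01],
       [ 0.00000000e+00,  0.00000000e+00,  0.00000000e+00,
         1.00000000e+00]])}
```

View pics/scene0.png

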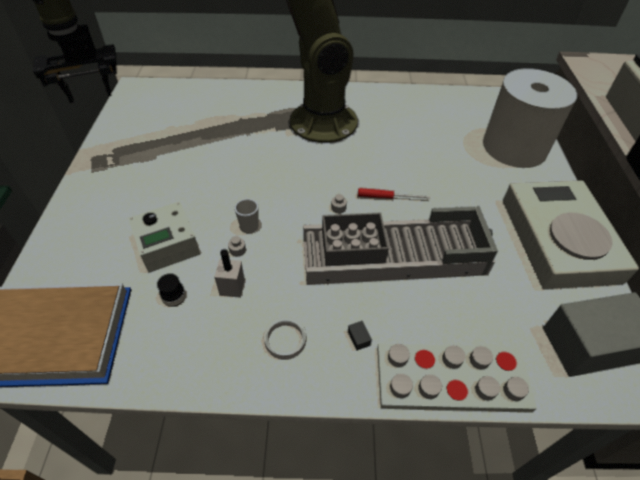

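View pics/side0.png

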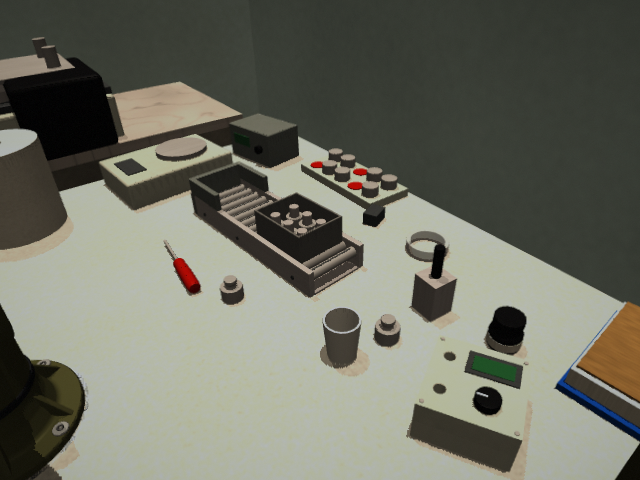

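The scene picture shows the track with its tote at (355,238) and the bay to the right. The counter is at (165,235) with its display at (156,238), the stand and stylus at (229,275), the cup at (247,215), weight_a at (237,245) and weight_b at (339,203). The side picture agrees, with the stylus at (438,262) and the counter at (475,400). I'll enlarge both areas.

Run:
```python
import cv2
a=cv2.imread("pics/scene0.png");b=cv2.imread("pics/side0.png")
cv2.imwrite("pics/c1.png",cv2.resize(a[180:290,300:500],None,fx=4,fy=4,interpolation=cv2.INTER_CUBIC))
cv2.imwrite("pics/c2.png",cv2.resize(a[190:310,120:270],None,fx=5,fy=5,interpolation=cv2.INTER_CUBIC))
cv2.imwrite("pics/c3.png",cv2.resize(b[230:470,310:540],None,fx=2.5,fy=2.5,interpolation=cv2.INTER_CUBIC))
```

```text
(no output)
```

View pics/c1.png

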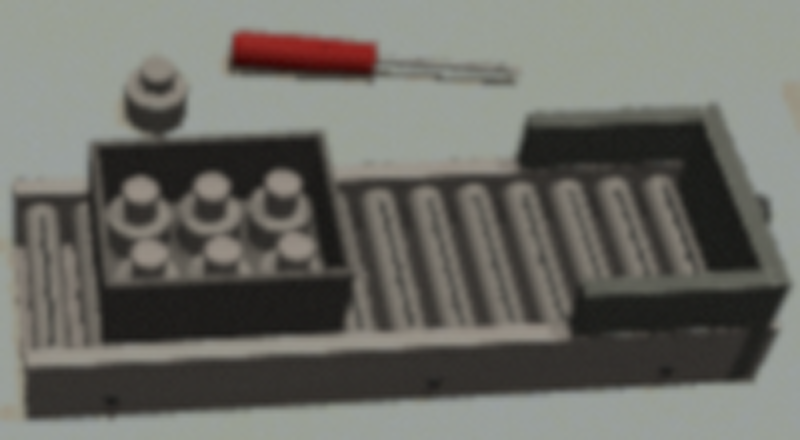

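View pics/c2.png

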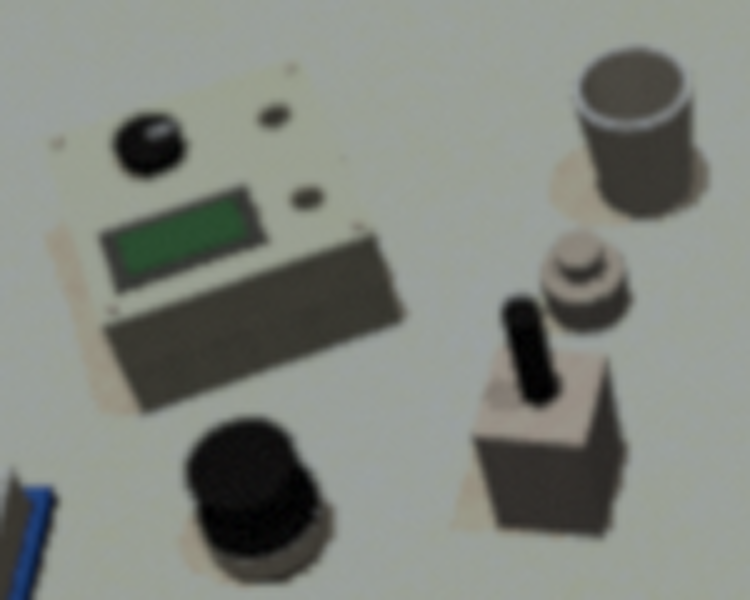

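View pics/c3.png

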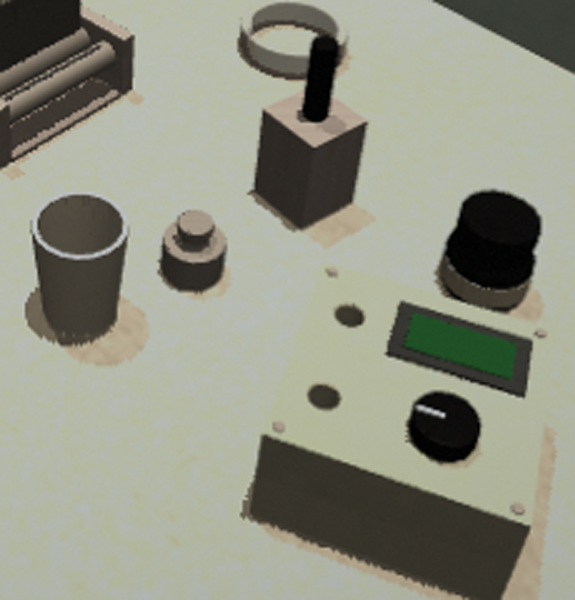

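c1 gives the tote top corners at (92,145), (325,135), (350,272) and (103,285), and the rail ends at (13,183) and (25,358). c2 has the reset hole at (307,197), the other hole at (274,116) and the handle top at (519,306). c3 has the reset hole at (349,315), the other hole at (324,397) and the handle top at (323,44).

Add to h.py:
```python
def c1(x,y): return (x+.5)/4-.5+300,(y+.5)/4-.5+180
def c2(x,y): return (x+.5)/5-.5+120,(y+.5)/5-.5+190
def c3(x,y): return (x+.5)/2.5-.5+310,(y+.5)/2.5-.5+230
```

Run:
```python
from h import *
for n,l,z in [("tote",[(92,145),(325,135),(350,272),(103,285)],.105),("rail",[(13,183),(25,358)],.055),("bay top",[(714,105),(785,285),(700,122),(762,275)],.095)]:
    for p in l: print(n,at("scene",*c1(*p),z))
for n,a,b,z in [("reset",(307,197),(349,315),.07),("calib",(274,116),(324,397),.07),("styltop",(519,306),(323,44),.135),("stylbase",(540,393),(316,114),.075),("cuptop",(633,88),(80,226),.075),("wa",(578,248),(196,223),.044)]:
    print(n,at("scene",*c2(*a),z),at("side",*c3(*b),z))
for p in [(497,350),(610,357),(588,444),(473,437)]: print("stand",at("scene",*c2(*p),.075))
for p in [(262,112),(311,78),(367,122),(315,146)]: print("stand s",at("side",*c3(*p),.075))
for p in [(105,325),(375,235)]: print("counter",at("scene",*c2(*p),.07))
print("wb",at("scene",*c1(157,70),.044), at("scene",*c1(235,55),.01))
```

```text
tote [0.5204 0.0064 0.105 ]
tote [0.5065 0.1439 0.105 ]
tote [0.6105 0.1514 0.105 ]
tote [0.6251 0.0147 0.105 ]
rail [ 0.5075 -0.0411  0.055 ]
rail [ 0.6398 -0.0278  0.055 ]
bay top [0.4614 0.3865 0.095 ]
bay top [0.602  0.3989 0.095 ]
bay top [0.4763 0.375  0.095 ]
bay top [0.5952 0.3873 0.095 ]
reset [ 0.5442 -0.3304  0.07  ] [ 0.5441 -0.3322  0.07  ]
calib [ 0.4922 -0.3585  0.07  ] [ 0.4911 -0.3611  0.07  ]
styltop [ 0.6575 -0.2008  0.135 ] [ 0.6568 -0.2023  0.135 ]
stylbase [ 0.6588 -0.2     0.075 ] [ 0.6609 -0.202   0.075 ]
cuptop [ 0.4708 -0.183   0.075 ] [ 0.4668 -0.188   0.075 ]
wa [ 0.549  -0.2029  0.044 ] [ 0.5473 -0.2066  0.044 ]
stand [ 0.6358 -0.223   0.075 ]
stand [ 0.6376 -0.1718  0.075 ]
stand [ 0.6853 -0.175   0.075 ]
stand [ 0.6836 -0.2255  0.075 ]
stand s [ 0.6336 -0.1776  0.075 ]
stand s [ 0.6894 -0.1717  0.075 ]
stand s [ 0.6813 -0.2293  0.075 ]
stand s [ 0.6347 -0.2246  0.075 ]
counter [ 0.625  -0.4057  0.07  ]
counter [ 0.5665 -0.2931  0.07  ]
wb [0.3944 0.0478 0.044 ] [0.3429 0.1033 0.01  ]
```

Add to h.py:
```python
def go(x,y,z,ax=None):
    "tool-frame shift and turn to the world target; ax: world angle (deg) of the tool y line"
    s=ctrl.get_state();M=R.from_rotvec(s["tool_rot"]).as_matrix()
    t=0
    if ax is not None:
        t=-(np.radians(ax)-np.arctan2(M[1,1],M[0,1])); t=(t+np.pi/2)%np.pi-np.pi/2
    print("shift",(M.T@(np.array([x,y,z])-s["position"])).round(4),"turn",round(t,4),"q7",round(s["joint_positions"][6],3),"tilt",M[:,2].round(3))
```

```bash
python3 -c "
from h import *
go(.577,-.022,.2,5.4)"
```

```text
shift [ 0.533  -0.4273  0.0222] turn -1.3082 q7 -0.057 tilt [-0.001  0.002 -1.   ]
```

Units first: shifts go in shares of 0.6 m and turns go in shares of 180 degrees. So 0.533 m is 0.8883, -0.427 m is -0.7117, -1.308 rad is -0.4163.

Call:
{"name": "creep_tool", "arguments": {"steps": [{"trans": [0.8883,-0.7117,0.0367],"spin": -0.4163,"finger_gap": 0},{"trans": [0.8883,-0.7117,0.0367],"spin": -0.4163,"finger_gap": 0},{"trans": [0.8883,-0.7117,0.0367],"spin": -0.4163,"finger_gap": 0},{"trans": [0.8883,-0.7117,0.0367],"spin": -0.4163,"finger_gap": 0},{"trans": [0.8883,-0.7117,0.0367],"spin": -0.4163,"finger_gap": 0},{"trans": [0.8883,-0.7117,0.0367],"spin": -0.4163,"finger_gap": 0},{"trans": [0.8883,-0.7117,0.0367],"spin": -0.4163,"finger_gap": 0},{"trans": [0.8883,-0.7117,0.0367],"spin": -0.4163,"finger_gap": 0},{"trans": [0.8883,-0.7117,0.0367],"spin": -0.4163,"finger_gap": 0},{"trans": [0.8883,-0.7117,0.0367],"spin": -0.4163,"finger_gap": 0},{"trans": [0.8883,-0.7117,0.0367],"spin": -0.4163,"finger_gap": 0},{"trans": [0.8883,-0.7117,0.0367],"spin": -0.4163,"finger_gap": 0},{"trans": [0.8883,-0.7117,0.0367],"spin": -0.4163,"finger_gap": 0},{"trans": [0.8883,-0.7117,0.0367],"spin": -0.4163,"finger_gap": 0},{"trans": [0.8883,-0.7117,0.0367],"spin": -0.4163,"finger_gap": 0},{"trans": [0.8883,-0.7117,0.0367],"spin": -0.4163,"finger_gap": 0},{"trans": [0.8883,-0.7117,0.0367],"spin": -0.4163,"finger_gap": 0},{"trans": [0.8883,-0.7117,0.0367],"spin": -0.4163,"finger_gap": 0},{"trans": [0.8883,-0.7117,0.0367],"spin": -0.4163,"finger_gap": 0}], "force": 20}}

```text
time: 2.0
position: [0.577, -0.0244, 0.2006]
tool_rot: [2.117, 2.32, -0.001]
ft_force: [-0.2, 0.3, -0.2]
grip_width: 0.003
grip_force: 0.0
```

```bash
python3 -c "
from h import *
go(.577,-.022,.07,5.4)"
```

```text
shift [0.0024 0.0002 0.1306] turn -0.0026 q7 -0.029 tilt [-0.    -0.001 -1.   ]
```

In the tool's units: 0.13 m is 0.2167, 0.11 m is 0.1833.

Call:
{"name": "creep_tool", "arguments": {"steps": [{"trans": [0,0,0.0667],"finger_gap": 0},{"trans": [0,0,0.1333],"finger_gap": 0},{"trans": [0,0,0.1833],"finger_gap": 0},{"trans": [0,0,0.2167],"finger_gap": 0},{"trans": [0,0,0.2167],"finger_gap": 0}]}}

```text
time: 2.5
position: [0.5746, -0.0238, 0.0675]
tool_rot: [-2.113, -2.319, 0.006]
ft_force: [0.2, 0.4, 0.2]
grip_width: 0.002
grip_force: 0.0
```

```bash
python3 -c "
from h import *
go(.577-.0235,-.022+.25,.07,5.4)"
```

```text
shift [ 0.2527  0.0023 -0.0023] turn -0.0014 q7 -0.097 tilt [-0.006  0.    -1.   ]
```

In the tool's units: 0.22 m is 0.3667, 0.02 m is 0.0333.

Call:
{"name": "creep_tool", "arguments": {"steps": [{"trans": [0.0167,0.0033,0],"finger_gap": 0},{"trans": [0.0333,0.0033,0],"finger_gap": 0},{"trans": [0.045,0.0033,0],"finger_gap": 0},{"trans": [0.0583,0.0033,0],"finger_gap": 0},{"trans": [0.075,0.0033,0],"finger_gap": 0},{"trans": [0.095,0.0033,0],"finger_gap": 0},{"trans": [0.1167,0.0033,0],"finger_gap": 0},{"trans": [0.1417,0.0033,0],"finger_gap": 0},{"trans": [0.1667,0.0033,0],"finger_gap": 0},{"trans": [0.1917,0.0033,0],"finger_gap": 0},{"trans": [0.2167,0.0033,0],"finger_gap": 0},{"trans": [0.2417,0.0033,0],"finger_gap": 0},{"trans": [0.2667,0.0033,0],"finger_gap": 0},{"trans": [0.2917,0.0033,0],"finger_gap": 0},{"trans": [0.3167,0.0033,0],"finger_gap": 0},{"trans": [0.3333,0.0033,0],"finger_gap": 0},{"trans": [0.3467,0.0033,0],"finger_gap": 0},{"trans": [0.3583,0.0033,0],"finger_gap": 0},{"trans": [0.3667,0.0033,0],"finger_gap": 0},{"trans": [0.3667,0.0033,0],"finger_gap": 0}]}}

```text
time: 4.5
position: [0.5585, 0.1979, 0.0705]
tool_rot: [-2.113, -2.324, -0.002]
ft_force: [1.2, 0.8, 0.6]
grip_width: 0.005
grip_force: 0.0
```

```bash
python3 -c "
from h import *
go(.577-.0235,-.022+.25,.07,5.4)
a=ctrl.get_image('scene')[:,:,::-1];cv2.imwrite('pics/c4.png',cv2.resize(a[180:290,300:500],None,fx=4,fy=4,interpolation=cv2.INTER_CUBIC))"
```

```text
shift [ 0.0305 -0.0021  0.0005] turn 0.0007 q7 -0.511 tilt [ 0.     0.002 -1.   ]
```

View pics/c4.png

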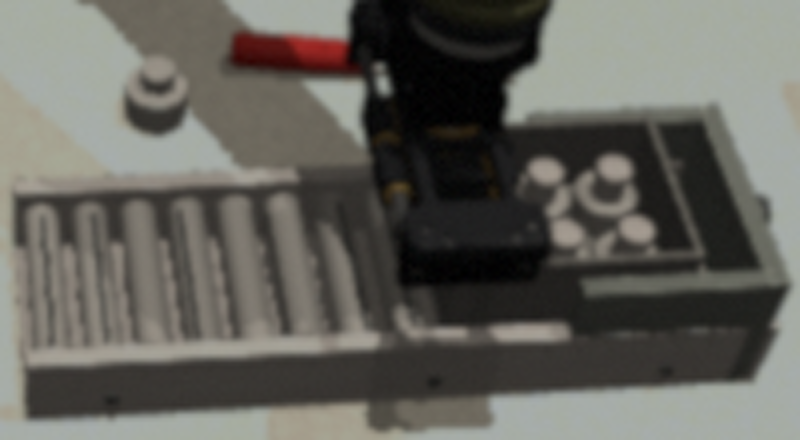

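The tote is straight in the bay, its front edge running from (652,122) to (700,252), about 30 mm short of the stop. I'll push on gently.

In the tool's units: 0.03 m is 0.05, 0.027 m is 0.045.

Call:
{"name": "creep_tool", "arguments": {"steps": [{"trans": [0.0117,-0.0017,0],"finger_gap": 0},{"trans": [0.0233,-0.0017,0],"finger_gap": 0},{"trans": [0.0333,-0.0017,0],"finger_gap": 0},{"trans": [0.04,-0.0017,0],"finger_gap": 0},{"trans": [0.045,-0.0017,0],"finger_gap": 0},{"trans": [0.05,-0.0017,0],"finger_gap": 0},{"trans": [0.05,-0.0017,0],"finger_gap": 0}]}}

```text
time: 5.25
position: [0.5544, 0.2272, 0.0706]
tool_rot: [-2.113, -2.324, -0.0]
ft_force: [0.5, 0.4, 0.3]
grip_width: 0.01
grip_force: 0.0
```

In the tool's units: 0.006 m is 0.01, 0.005 m is 0.0083.

Call:
{"name": "creep_tool", "arguments": {"steps": [{"trans": [0.0033,0,0],"finger_gap": 0},{"trans": [0.0067,0,0],"finger_gap": 0},{"trans": [0.0083,0,0],"finger_gap": 0},{"trans": [0.01,0,0],"finger_gap": 0},{"trans": [0.01,0,0],"finger_gap": 0}]}}

```text
time: 5.75
position: [0.5539, 0.2324, 0.0704]
tool_rot: [-2.114, -2.323, 0.001]
ft_force: [-1.4, -1.5, 0.0]
grip_width: 0.0
grip_force: 0.4
```

In the tool's units: 0.004 m is 0.0067, 0.003 m is 0.005.

Call:
{"name": "creep_tool", "arguments": {"steps": [{"trans": [0.0033,0,0],"finger_gap": 0},{"trans": [0.005,0,0],"finger_gap": 0},{"trans": [0.0067,0,0],"finger_gap": 0},{"trans": [0.0067,0,0],"finger_gap": 0}]}}

```text
time: 6.15
position: [0.5539, 0.2335, 0.0703]
tool_rot: [2.115, 2.321, -0.006]
ft_force: [-1.4, -6.6, 3.0]
grip_width: 0.009
grip_force: 3.3
```

In the tool's units: 0.004 m is 0.0067, 0.003 m is 0.005.

Call:
{"name": "creep_tool", "arguments": {"steps": [{"trans": [0.0033,0,0],"finger_gap": 0},{"trans": [0.005,0,0],"finger_gap": 0},{"trans": [0.0067,0,0],"finger_gap": 0},{"trans": [0.0067,0,0],"finger_gap": 0}]}}

```text
time: 6.55
position: [0.5538, 0.2334, 0.0703]
tool_rot: [2.115, 2.316, -0.014]
ft_force: [-3.4, -14.1, 7.9]
grip_width: 0.006
grip_force: 6.8
```

It stalled against the stop with 14 N. Now I'll back off, lift and check.

In the tool's units: -0.25 m is -0.4167, -0.2 m is -0.3333.

Call:
{"name": "creep_tool", "arguments": {"steps": [{"trans": [-0.0167,0,0],"finger_gap": 0},{"trans": [-0.05,0,0],"finger_gap": 0},{"trans": [-0.0833,0,0],"finger_gap": 0},{"trans": [-0.0833,0,-0.0833],"finger_gap": 0},{"trans": [-0.0833,0,-0.1667],"finger_gap": 0.5},{"trans": [-0.1667,0,-0.25],"finger_gap": 0.5},{"trans": [-0.25,0,-0.25],"finger_gap": 0.5},{"trans": [-0.3333,0,-0.25],"finger_gap": 0.5},{"trans": [-0.4167,0,-0.25],"finger_gap": 0.5},{"trans": [-0.4167,0,-0.25],"finger_gap": 0.5}]}}

```text
time: 7.55
position: [0.5779, -0.0157, 0.2206]
tool_rot: [2.122, 2.313, -0.001]
ft_force: [0.4, 0.1, -0.6]
grip_width: 0.451
grip_force: 0.0
```

```bash
python3 -c "
from h import *
go(.6587,-.201,.20,5.4)
a=ctrl.get_image('scene')[:,:,::-1];cv2.imwrite('pics/c5.png',cv2.resize(a[180:310,200:500],None,fx=2.6,fy=2.6,interpolation=cv2.INTER_CUBIC))"
```

```text
shift [-0.1915  0.0646  0.0212] turn -0.0084 q7 -0.04 tilt [ 0.002 -0.002 -1.   ]
```

View pics/c5.png

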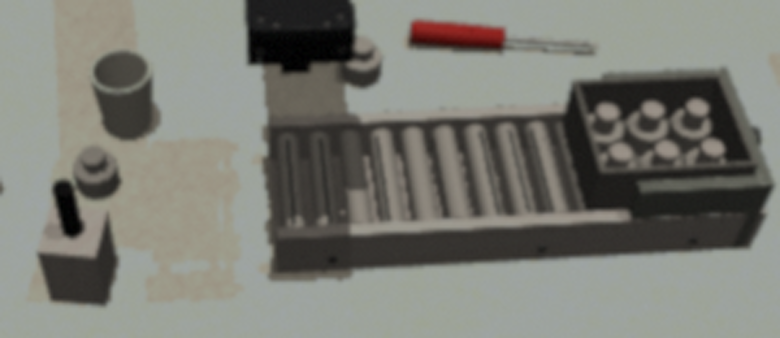

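The tote is home at (655,135), flush against the end stop, and the bystanders haven't moved. The stylus is at (68,208), still in its stand, so I go above it.

In the tool's units: -0.191 m is -0.3183, -0.16 m is -0.2667, -0.008 rad is -0.0025.

Call:
{"name": "creep_tool", "arguments": {"steps": [{"trans": [-0.0667,0.0233,0.0083],"spin": -0.0025,"finger_gap": 0.6},{"trans": [-0.1333,0.0467,0.0167],"spin": -0.0025,"finger_gap": 0.6},{"trans": [-0.2,0.0667,0.025],"spin": -0.0025,"finger_gap": 0.6},{"trans": [-0.2667,0.0917,0.0333],"spin": -0.0025,"finger_gap": 0.6},{"trans": [-0.3183,0.1083,0.035],"spin": -0.0025,"finger_gap": 0.6},{"trans": [-0.3183,0.1083,0.035],"spin": -0.0025,"finger_gap": 0.6},{"trans": [-0.3183,0.1083,0.035],"spin": -0.0025,"finger_gap": 0.6}]}}

```text
time: 8.3
position: [0.6603, -0.1911, 0.1989]
tool_rot: [-2.103, -2.331, -0.003]
ft_force: [-0.0, 0.3, -0.4]
grip_width: 0.594
grip_force: 0.0
```

```bash
python3 -c "
from h import *
go(.6587,-.2012,.091,5.4)
s=ctrl.get_state();cv2.imwrite('pics/w.png',ctrl.get_image('wrist')[:,:,::-1])
a=cv2.imread('pics/w.png');print(ctrl.get_state()['position'])
for p in [(.6587,-.2012,.135)]:
  m=ctrl.camera_model('wrist')
"
```

```text
shift [-0.0101 -0.0026  0.1078] turn 0.0084 q7 0.192 tilt [ 0.     0.003 -1.   ]
[ 0.66020714 -0.18984547  0.19935658]
```

View pics/w.png

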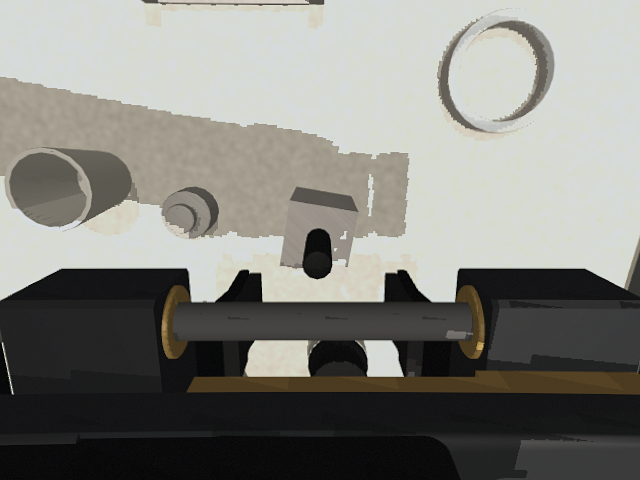

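The wrist picture shows the handle top at (318,265), between the open fingers. I'll check that against the earlier fix.

```bash
python3 -c "
from h import *
s=ctrl.get_state();print(s['position'],at('wrist',318,265,.135,s)); go(.6587,-.2012,.091,5.4)"
```

```text
[ 0.66020714 -0.18984547  0.19935658] [ 0.6571 -0.1971  0.135 ]
shift [-0.0114 -0.0028  0.1083] turn 0.0103 q7 0.192 tilt [ 0.001  0.003 -1.   ]
```

In the tool's units: 0.108 m is 0.18, -0.01 m is -0.0167, 0.01 rad is 0.0032.

Call:
{"name": "creep_tool", "arguments": {"steps": [{"trans": [-0.0167,-0.0033,0],"spin": 0.0032,"finger_gap": 0.5},{"trans": [-0.0167,-0.0033,0.05],"spin": 0.0032,"finger_gap": 0.5},{"trans": [-0.0167,-0.0033,0.1],"spin": 0.0032,"finger_gap": 0.5},{"trans": [-0.0167,-0.0033,0.15],"spin": 0.0032,"finger_gap": 0.5},{"trans": [-0.0167,-0.0033,0.18],"spin": 0.0032,"finger_gap": 0.5},{"trans": [-0.0167,-0.0033,0.18],"spin": 0.0032,"finger_gap": 0.5},{"trans": [-0.0167,-0.0033,0.18],"spin": 0.0032,"finger_gap": 0},{"trans": [-0.0167,-0.0033,0.18],"spin": 0.0032,"finger_gap": 0},{"trans": [-0.0167,-0.0033,0.18],"spin": 0.0032,"finger_gap": 0},{"trans": [-0.0167,-0.0033,0.18],"spin": 0.0032,"finger_gap": 0},{"trans": [-0.0167,-0.0033,0.18],"spin": 0.0032,"finger_gap": 0},{"trans": [-0.0167,-0.0033,0.18],"spin": 0.0032,"finger_gap": 0},{"trans": [-0.0167,-0.0033,0.18],"spin": 0.0032,"finger_gap": 0},{"trans": [-0.0167,-0.0033,0.18],"spin": 0.0032,"finger_gap": 0}], "force": 40}}

```text
time: 9.75
position: [0.6592, -0.2032, 0.0927]
tool_rot: [2.116, 2.32, 0.001]
ft_force: [0.4, 0.1, 6.0]
grip_width: 0.197
grip_force: 40.0
```

In the tool's units: -0.11 m is -0.1833, -0.095 m is -0.1583.

Call:
{"name": "creep_tool", "arguments": {"steps": [{"trans": [0,0,-0.0333],"finger_gap": 0},{"trans": [0,0,-0.0667],"finger_gap": 0},{"trans": [0,0,-0.1],"finger_gap": 0},{"trans": [0,0,-0.1333],"finger_gap": 0},{"trans": [0,0,-0.1583],"finger_gap": 0},{"trans": [0,0,-0.1833],"finger_gap": 0},{"trans": [0,0,-0.1833],"finger_gap": 0},{"trans": [0,0,-0.1833],"finger_gap": 0}]}}

```text
time: 10.55
position: [0.6585, -0.2029, 0.2011]
tool_rot: [-2.117, -2.321, 0.0]
ft_force: [0.0, 0.1, -1.1]
grip_width: 0.198
grip_force: 40.0
```

```bash
python3 -c "
from h import *
go(.5445,-.331,.2,5.4)"
```

```text
shift [-0.117  -0.1253  0.0012] turn -0.0022 q7 0.198 tilt [-0. -0. -1.]
```

In the tool's units: -0.125 m is -0.2083, -0.09 m is -0.15.

Call:
{"name": "creep_tool", "arguments": {"steps": [{"trans": [-0.05,-0.0533,0],"finger_gap": 0},{"trans": [-0.1,-0.1067,0],"finger_gap": 0},{"trans": [-0.15,-0.16,0],"finger_gap": 0},{"trans": [-0.195,-0.2083,0],"finger_gap": 0},{"trans": [-0.195,-0.2083,0.025],"finger_gap": 0},{"trans": [-0.195,-0.2083,0.05],"finger_gap": 0},{"trans": [-0.195,-0.2083,0.05],"finger_gap": 0},{"trans": [-0.195,-0.2083,0.05],"finger_gap": 0}]}}

```text
time: 11.35
position: [0.5456, -0.3288, 0.1705]
tool_rot: [-2.112, -2.323, -0.001]
ft_force: [-0.0, -0.0, -0.5]
grip_width: 0.195
grip_force: 40.0
```

```bash
python3 -c "
from h import *
print(ctrl.get_state()['position'])
a=ctrl.get_image('scene')[:,:,::-1];b=ctrl.get_image('side')[:,:,::-1]
A=cv2.resize(a[195:265,140:220],None,fx=5,fy=5,interpolation=cv2.INTER_CUBIC)
B=cv2.resize(b[290:410,400:500],None,fx=4,fy=4,interpolation=cv2.INTER_CUBIC)
o=np.zeros((480,800,3),np.uint8);o[:350,:400]=A;o[:,400:]=B;cv2.imwrite('pics/ab.png',o)"
```

```text
[ 0.5456161  -0.32878786  0.17046862]
```

View pics/ab.png

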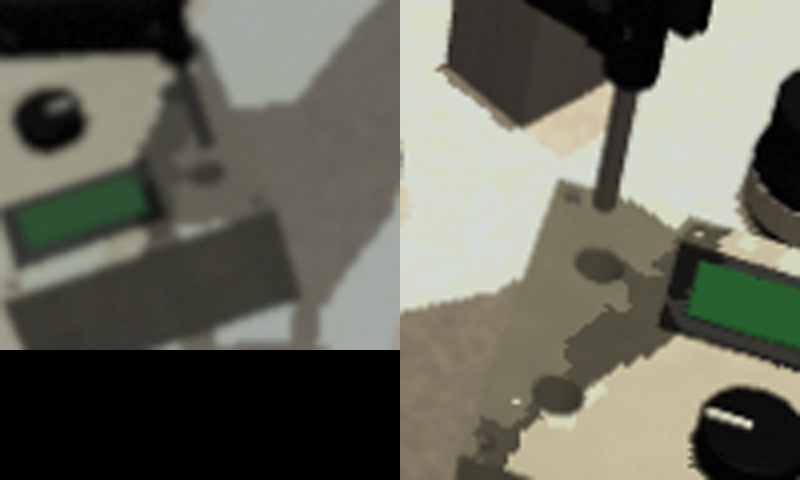

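The scene crop on the left shows the rod tip at (208,143) and the reset hole at (206,174). The side crop on the right shows the tip at (606,205) and the hole at (600,265).

```bash
python3 -c "
from h import *
z=.0928
print(at('scene',181.2,223.2,z),at('scene',180.8,229.4,.07));print(at('side',451.1,340.9,z),at('side',449.6,355.9,.07)); go(.5445,-.331,.17,5.4)"
```

```text
[ 0.5459 -0.3246  0.0928] [ 0.5455 -0.3306  0.07  ]
[ 0.5484 -0.3276  0.0928] [ 0.5441 -0.3327  0.07  ]
shift [-0.0013 -0.0018  0.0018] turn 0.0003 q7 0.468 tilt [ 0.001  0.    -1.   ]
```

In the tool's units: 0.04 m is 0.0667, -0.005 m is -0.0083.

Call:
{"name": "creep_tool", "arguments": {"steps": [{"trans": [-0.0083,-0.0042,0],"finger_gap": 0},{"trans": [-0.0083,-0.0042,0],"finger_gap": 0},{"trans": [-0.0083,-0.0042,0.0167],"finger_gap": 0},{"trans": [-0.0083,-0.0042,0.0333],"finger_gap": 0},{"trans": [-0.0083,-0.0042,0.05],"finger_gap": 0},{"trans": [-0.0083,-0.0042,0.0667],"finger_gap": 0},{"trans": [-0.0083,-0.0042,0.0667],"finger_gap": 0}]}}

```text
time: 12.15
position: [0.5416, -0.3355, 0.129]
tool_rot: [-2.114, -2.319, 0.001]
ft_force: [-1.0, 0.0, -0.7]
grip_width: 0.197
grip_force: 40.0
```

Tip is in the hole with no contact force. Now I'll press.

Call:
{"name": "creep_tool", "arguments": {"steps": [{"trans": [0,0,0.0067],"finger_gap": 0},{"trans": [0,0,0.0133],"finger_gap": 0},{"trans": [0,0,0.0183],"finger_gap": 0},{"trans": [0,0,0.0217],"finger_gap": 0},{"trans": [0,0,0.0217],"finger_gap": 0}]}}

```text
time: 12.65
position: [0.5432, -0.3363, 0.1191]
tool_rot: [2.116, 2.321, 0.0]
ft_force: [-0.6, 0.1, 2.0]
grip_width: 0.202
grip_force: 40.0
```

In the tool's units: 0.003 m is 0.005, 0.002 m is 0.0033.

Call:
{"name": "creep_tool", "arguments": {"steps": [{"trans": [0,0,0.0033],"finger_gap": 0},{"trans": [0,0,0.005],"finger_gap": 0},{"trans": [0,0,0.005],"finger_gap": 0},{"trans": [0,0,0.005],"finger_gap": 0}]}}

```text
time: 13.05
position: [0.5432, -0.3363, 0.1159]
tool_rot: [2.116, 2.321, 0.0]
ft_force: [0.3, 0.4, 4.0]
grip_width: 0.198
grip_force: 40.0
```

In the tool's units: 0.002 m is 0.0033, 0.001 m is 0.0017.

Call:
{"name": "creep_tool", "arguments": {"steps": [{"trans": [0,0,0.0017],"finger_gap": 0},{"trans": [0,0,0.0033],"finger_gap": 0},{"trans": [0,0,0.0033],"finger_gap": 0},{"trans": [0,0,0.0033],"finger_gap": 0}]}}

```text
time: 13.45
position: [0.5434, -0.3365, 0.1154]
tool_rot: [2.116, 2.32, -0.0]
ft_force: [-2.1, 0.4, 10.8]
grip_width: 0.196
grip_force: 40.0
```

In the tool's units: 0.001 m is 0.0017.

Call:
{"name": "creep_tool", "arguments": {"steps": [{"trans": [0,0,0.0017],"finger_gap": 0},{"trans": [0,0,0.0017],"finger_gap": 0},{"trans": [0,0,0.0017],"finger_gap": 0},{"trans": [0,0,0.0017],"finger_gap": 0}]}}

```text
time: 13.85
position: [0.5436, -0.3366, 0.1153]
tool_rot: [2.115, 2.319, -0.0]
ft_force: [-3.0, 1.3, 14.8]
grip_width: 0.196
grip_force: 40.0
```

The button is on its hard stop: the force rose to 15 N with no more travel, at the expected tip height. Handing in.

```bash
python3 -c "
from h import *
s=ctrl.get_state();print(s['ft_force'],s['position']);print(ctrl.close_job())"
```

```text
[-2.97819574  1.30830702 14.7670212 ] [ 0.54359165 -0.33657853  0.11532402]
the job is handed in; nothing more can be done
None
```

I handed the job in at about 14 s of the 58 s limit: the tote is home against the end stop, and the gripped stylus is holding the reset button on its hard stop at about 15 N; the hand-in returned no verdict.

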